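Seat a mirror cell in its three-point centring nest

TASK

Put the round mirror cell face up on the centring nest's plate and, with the spring jaw still well back, nudge it gently until it bears on both fixed pins at once; hold it pressed there for a moment (about 5 N is plenty). Then slide the jaw up by its tab until its spring plunger presses the cell against the two pins with a light spring force, roughly half compressed and not bottomed, and leave it so. Never load the cell's edge with more than 20 N, and leave the other things on the bench where they are.

Things in the scene. Friction and masses are not known exactly. Their poses are not given: they have to be found in the camera images.
- cell_center (a point): Centre (half-way up) of the loose mirror cell: a plain aluminium disc, diameter 50 mm, 18 mm high, with a round grey glass mirror face on top, 0.11 to 0.22 kg. It starts flat on the bench (centre at z = 0.009), face up; z axis is its axis. Grasp it across the rim.
- cell: The same mirror cell; this origin is the centre of its underside.
- nest: The centring nest, fixed to the bench: a grey painted plate 190 x 96 mm, 12 mm thick (top at z = 0.012), spanning x -145 to +45 mm and y -48 to +48 mm in its own frame. Origin: on the underside, below the seat centre. Its +x axis runs from the jaw to the two pins; the jaw slides along +x on the plate's centre line. Two low rails (10 mm high above the plate) flank the jaw at x -143 to -70 mm, y +-19 to +-28 mm; the plate is bare from x = -70 mm to the pins.
- seat (a point): Where the cell's centre (half-way up) lies when it rests on the plate and touches both pins: 21 mm above the bench. Axes as the nest's. Cell and pins are hard: contact force rises by tens of N within a millimetre, so feel for it.
- pin_a: Fixed, polished and slippery steel pin with a ball head of 14 mm diameter, centre 9 mm above the plate (pin top 16 mm above it); it stands 24.5 mm along +x and 20.6 mm along +y from the seat centre. Its origin is on the bench level below it.
- pin_b: The second, equal pin, 24.5 mm along +x and 20.6 mm along -y of the seat centre. Pushed straight, the cell readily hangs on one pin, held by the pusher's own friction; the push then has a clear sideways part towards that pin. Shifting the pusher sideways away from that pin lets the cell slip across until both carry and the push runs straight along the nest's +x.
- jaw (a joint): Travel of the jaw carriage along the nest's +x, m: 0 fully back, 0.078 fully forward; it starts at 0 to 0.008. At 0.070 the relaxed plunger just touches a seated cell. It slides with about 8 N of dry friction and stays where it is left.
- jaw_tab (a point): Centre of the jaw's upright thumb tab: a dark steel tab 12 mm along x, 30 mm along y, 22 mm high (top 41 mm above the plate, 53 mm above the bench), near the rear of the carriage (carriage 26 mm long in x, 36 mm wide, its top 19.5 mm above the plate; the tab's rear face, 6 mm behind this point, is flush with the carriage's rear face). Can be pushed from behind or pinched across its faces.
- plunger_tip (a point): Tip of the jaw's spring plunger (ball nose of 9 mm diameter, 9 mm above the plate), on the centre line, 34 mm ahead of the tab's centre when relaxed. Spring 1.2 N per mm, compresses by 5.5 mm at most and then bottoms hard.
- plunger: The plunger itself; same origin line, on the bench level below the relaxed tip.
- tape_roll: Bystander: amber roll of tape, 60 mm across, 19 mm high.
- round_tin: Bystander: round tin, 59 mm across, 21 mm high.
- meter: Bystander: hand multimeter, 176 x 71 x 52 mm.
- red_driver: Bystander: screwdriver, 227 mm long, near the bench's front edge.
- fine_tweezers: Bystander: tweezers, 127 mm long.
- solder: Bystander: reel of solder, 71 x 52 x 42 mm.
Mind the look-alikes: they are no part of the job. Leave any pink look-alike of the cell alone.

How it is judged:
By the outcome, as a careful person would: the job done as asked, in the order asked, and still so for the second after the job is handed in, with the robot touching nothing.
It also fails if it takes over 72 s, if anything falls off the work surface, if the arm or the gripper's body presses on something with over 40 N, if the wrist force passes 120 N, or if a joint passes its speed limit or range.

ROBOT

A 6-joint arm with a two-finger parallel gripper is mounted at the origin on a cart in front of the work surface, level with it; the furniture and walls round the work are solid. World frame = base frame: x ahead of the robot, y to its left, z up, the work surface at z = 0. Lengths are in m, angles in degrees, forces in N, time in s.
With the tool pointing down it reaches from about 0.35 to 0.875 m from the base axis. Payload 4.2 kg.
Tool frame: the origin (TCP) lies at the centre of the arm's flange, where the gripper is bolted on; the fingertips stand 182 mm ahead of it and the grasp point (between the pads) lies 164 mm ahead of it (r.nose_length is the distance from the TCP to the fingertips, in m); z points along the fingers, y is the line along which they close (so a half turn about z gives the same grasp; the last joint's range is limited). The gripper opens to 87 mm and grips with 3 to 60 N. Pads are 19 mm wide; open, the fingers measure 117 mm over their backs; the gripper's body (75 mm by 190 mm) begins 51 mm behind the grasp point.
Start: joints at [14.817, 22.042, 0.453, 0, -68.411, -14.817], TCP at [0.625, 0, 0.405] pointing down, gripper open.
Joint ranges: [-179.83, 179.83], [-69.29, 118.12], [-61.27, 80.66], [-181.25, 117.63], [-171.15, -9.14], [-177.46, 177.46]. Speed limits (degrees/s): [159.86, 159.86, 180, 180, 180, 180].

INTERFACE

Orientations are given as a 3x3 rotation matrix whose columns are the frame's x, y, z axes.
In Python, from station import r, vision gives the robot as it stands. The module is installed in compiled form; this text tells all that it offers.
- The arm moves only by the shell command python3 -m creep 'ROWS'. ROWS is JSON, a list of rows, each a list of 7 numbers: the opening, from -1 (shut) to 1 (fully open), then the shift along the tool's x, y, z in mm, then the turn, a rotation vector about the tool's x, y, z in degrees. A call has 1 to 8 rows; each row is the pose to reach, as a shift and turn from the pose commanded when the call began, along the tool's axes at that moment; what a row does not reach only later rows make up. A row lasts 1/12 s, in which the tool goes at most 41.7 mm and 7.16 degrees, less where a joint would pass 70% of its speed; a pose out of reach is approached as far as the arm can. A call with a gripper value outside its range is refused whole. The fingers move at their own pace and stop on an object; the grip force is fixed at half the most. Time passes only in rows, so rows that repeat a pose let the fingers close. It gives the time, the measured TCP pose, the force, the opening and the grip force at its end, in the units of the state.
- r.sense(): the state, without advancing time (a new reading comes with each control period).
- vision.capture(name): name is "scene" or "side" or "wrist"; returns (picture, depth): 400x640x3 uint8, red, green, blue; 400x640 float32, m along the optical axis (not along the pixel's ray), 0 where there is no reading.
- vision.camera_model(name): a dict with "vertical_fov" (degrees; the focal length in pixels is half the picture's height over the tangent of half this angle, whatever the lens; pixels are square), "cx", "cy" (the principal point, pixels), "extrinsics" (4x4, takes a point from camera to world coordinates); the wrist camera has in their place "mount" (4x4, takes a point from camera to tool coordinates, whose origin is the TCP and whose axes are the flange's). Camera axes: x right, y down, z forward; pixel columns grow to the right and rows downward; lengths in m; the calibration is good to about 2 mm. A picture is of the moment at which its call begins: read the wrist's pose just before it. camera_model takes no time and is no camera call.
- r.finish_job(): hands the job in; it is judged then, once.
Trained networks look in the newest picture that a camera, given by its name, has taken for a name from the list of things; names that differ only in an ending like _2 or _b are one class to them, and where a whole thing is asked for, a point or a joint stands for the part that bears it (a point fixed in the world has none). Each returns a list of dicts, best first, with "conf" (0 to 1); they miss things now and then, are a little off and sometimes report something else, mostly with a low value. They report only what shows in the picture. A call takes as long as a camera call. They do not tell look-alikes from the thing itself.
- vision.find_in(camera, thing): "uv" ([column, row] in pixels, amid what is visible of it).
- vision.cut_out(camera, thing): "region" (400x640 bool, what is visible of it) and "uv" ([column, row] in pixels, amid what is visible of it).
The state is a dict: "time_s": time; "joints": joint angles; "joint_velocities": joint speeds; "effort": joint torques, N m; "tcp_pos": TCP position; "ee_rot": TCP orientation; "wrist_force": force on the tool from outside, world axes, zero at the start; "moment": the same for the moment, N m; "gripper_width": opening from 0.0 (shut) to 1.0 (fully open); "gripper_force": force on a finger pad.
Only numpy, scipy, OpenCV 4.12 (cv2) and the standard library are available. Lean on these libraries where they do the work, as an engineer would, in place of code of your own. Each camera call takes 0.05 s, during which the arm holds its last target. There are 200 camera calls.

## Working session

There is one attempt and no reset: what is moved stays moved. The work goes in short steps, Python scripts to look and compute and a shell command to move; the robot and the scene stay as the last step left them, time stands still between calls to the robot, and variables do not carry over. Pictures are saved under pics/ and viewed, at most 10 in all, crops included, and the job is handed in when it is done.

```bash
mkdir -p pics
cat > h.py <<'E'
from station import r, vision
import numpy as np, cv2
def ext(n):
    m=vision.camera_model(n)
    if 'extrinsics' in m: return m,np.array(m['extrinsics'])
    s=r.sense();T=np.eye(4);T[:3,:3]=s['ee_rot'];T[:3,3]=s['tcp_pos'];return m,T@np.array(m['mount'])
def ray(n,uv):
    m,E=ext(n);f=200/np.tan(np.radians(m['vertical_fov']/2))
    d=np.array([(uv[0]-m['cx'])/f,(uv[1]-m['cy'])/f,1]);return E[:3,3],E[:3,:3]@d
def atz(n,uv,z):
    o,d=ray(n,uv);return o+d*(z-o[2])/d[2]
def cloud(n,dep):
    m,E=ext(n);f=200/np.tan(np.radians(m['vertical_fov']/2))
    v,u=np.mgrid[:400,:640];P=np.stack([(u-m['cx'])/f*dep,(v-m['cy'])/f*dep,dep],-1)
    return P@E[:3,:3].T+E[:3,3]
def save(n,p): cv2.imwrite('pics/'+n+'.png',p[...,::-1])
E
cat > a.py <<'E'
from h import *
np.set_printoptions(precision=4,suppress=True)
s=r.sense();print(s['ee_rot'],s['tcp_pos'],s['wrist_force'],r.nose_length)
ims=[]
for n in ['scene','wrist']:
    p,d=vision.capture(n);ims.append(p);P=cloud(n,d)
    for t in ['cell','nest','pin_a','jaw_tab','plunger','tape_roll','round_tin']:
        for o in vision.cut_out(n,t)[:3]:
            Q=P[o['region']&(d>0)]
            print(n,t,round(o['conf'],2),np.round(o['uv']),len(Q),np.median(Q,0) if len(Q) else '')
save('s0',ims[0]);save('w0',ims[1])
E
python3 a.py
```

```text
[[-0.0002 -1.     -0.0021]
 [-1.      0.0002 -0.    ]
 [ 0.      0.0021 -1.    ]] [0.6248 0.     0.4037] [ 1.0329 -0.4037  0.1145] 0.1822
scene cell 0.77 [350. 216.] 242 [0.4249 0.0112 0.0161]
scene cell 0.77 [335. 234.] 268 [0.4275 0.1066 0.0164]
scene cell 0.54 [361. 191.] 195 [ 0.4527 -0.0976  0.0159]
scene nest 0.66 [283. 226.] 1979 [0.5616 0.1369 0.0109]
scene pin_a 0.54 [288. 201.] 204 [0.5838 0.0654 0.0308]
scene jaw_tab 0.69 [289. 204.] 187 [0.5834 0.0654 0.0308]
scene tape_roll 0.77 [388. 206.] 319 [ 0.3663 -0.0799  0.0145]
scene round_tin 0.63 [372. 154.] 122 [ 0.5388 -0.3352  0.0183]
wrist cell 0.97 [461.  92.] 1615 [ 0.4581 -0.1133  0.0185]
wrist cell 0.92 [471. 177.] 1322 [ 0.4323 -0.0038  0.0184]
wrist cell 0.8 [394.   4.] 350 [ 0.5444 -0.2023  0.0167]
wrist nest 0.91 [358. 234.] 4637 [0.5751 0.0711 0.0123]
wrist jaw_tab 0.9 [352. 228.] 644 [0.5879 0.0521 0.0337]
wrist tape_roll 0.81 [539. 105.] 2128 [ 0.3707 -0.0943  0.0175]
```

View pics/s0.png

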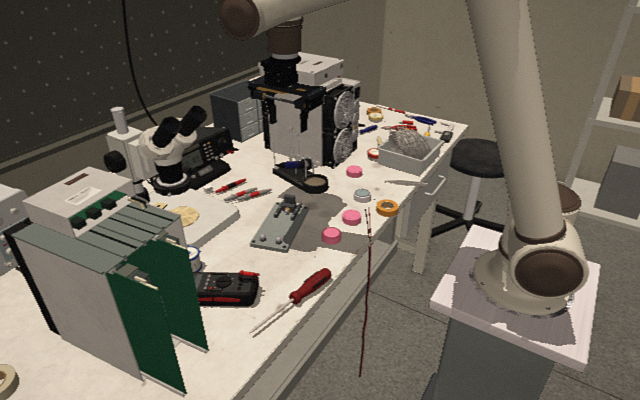

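View pics/w0.png

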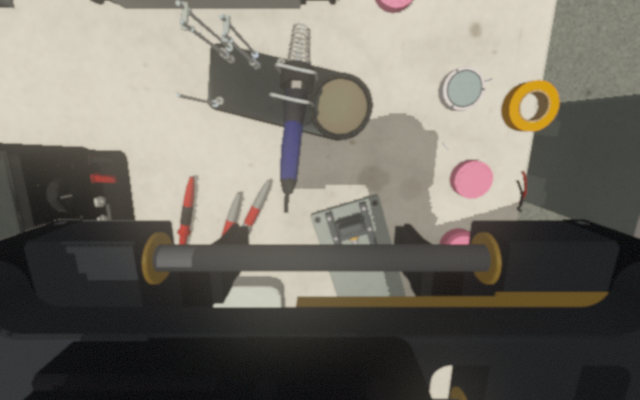

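The wrist view shows the real (grey) cell at (461,92) with pink look-alikes at (472,178) and elsewhere. The nest is at about (358,240), partly hidden by the gripper. The scene view shows its pins at the near end, (265–290,243), and the jaw at the far end. I'll move so the wrist camera sees the nest.

```bash
python3 -m creep '[[1,-40,0,0,0,0,0],[1,-80,0,0,0,0,0],[1,-120,0,0,0,0,0],[1,-150,0,0,0,0,0],[1,-150,0,0,0,0,0],[1,-150,0,0,0,0,0]]'
cat > b.py <<'E'
from h import *
np.set_printoptions(precision=4,suppress=True)
p,d=vision.capture('wrist');P=cloud('wrist',d);save('w1',cv2.resize(p[:250,150:550],(800,500)))
for t in ['cell','nest','pin_a','jaw_tab','plunger']:
    for o in vision.cut_out('wrist',t)[:3]:
        Q=P[o['region']&(d>0)]
        print(t,round(o['conf'],2),np.round(o['uv']),len(Q),np.median(Q,0),atz('wrist',o['uv'],.018))
        if t=='nest' :
            c=cv2.findContours(o['region'].astype(np.uint8),0,2)[0];c=max(c,key=cv2.contourArea)
            W=np.array([atz('wrist',q[0],.012)[:2] for q in c],np.float32)
            R=cv2.minAreaRect(W);print('rect',R,cv2.boxPoints(R))
np.save('P1.npy',P)
E
python3 b.py
```

```text
time_s: 1.3
tcp_pos: [0.6248, 0.1518, 0.4044]
ee_rot: [[0.003, -1.0, -0.0], [-1.0, -0.003, -0.0], [0.0, 0.0, -1.0]]
wrist_force: [-0.5, -0.5, -0.1]
gripper_width: 1.001
gripper_force: 0.0
cell 0.62 [474. 139.] 1445 [0.4367 0.0914 0.0185] [0.4352 0.0952 0.018 ]
cell 0.31 [356. 109.] 887 [0.5863 0.0603 0.0319] [0.5826 0.0598 0.018 ]
nest 0.97 [368. 148.] 11042 [0.5688 0.1142 0.0123] [0.5673 0.1067 0.018 ]
rect ((0.5670815110206604, 0.12121397256851196), (0.09711705893278122, 0.1915941685438156), 17.12326431274414) [[0.4925 0.1985]
 [0.5489 0.0154]
 [0.6417 0.044 ]
 [0.5853 0.2271]]
jaw_tab 0.68 [358. 108.] 816 [0.5867 0.0594 0.0321] [0.5808 0.0585 0.018 ]
```

View pics/w1.png

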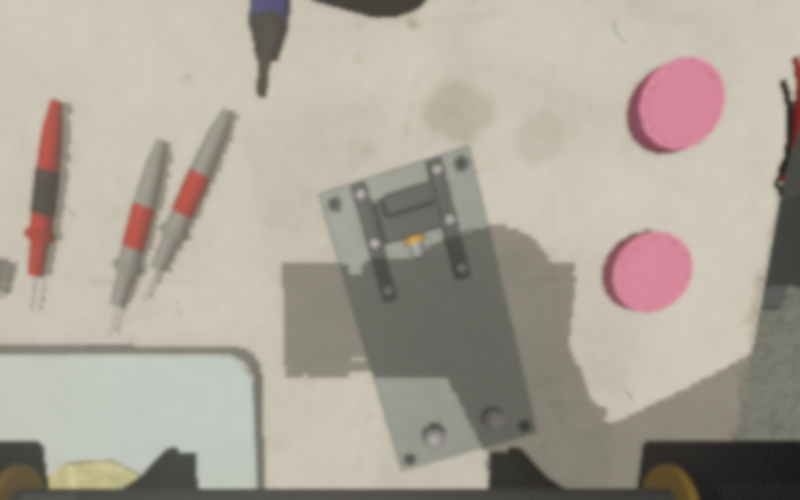

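View of the nest: plate rectangle is clean, jaw at crop (410,205), pins at crop (433,436) and (493,418). So nest +x points at about 107° in the world. Next I'll look at the cell from closer.

```bash
cat > c0.py <<'E'
from h import *
np.set_printoptions(precision=4,suppress=True)
for q in [(366.5,218),(396.5,209),(355,100)]: print(atz('wrist',q,.021),atz('wrist',q,.053))
E
python3 c0.py
python3 -m creep '[[1,25,28,16,0,0,0],[1,50,56,33,0,0,0],[1,75,84,50,0,0,0],[1,100,111,66,0,0,0],[1,125,139,83,0,0,0],[1,150,167,100,0,0,0],[1,150,167,100,0,0,0],[1,150,167,100,0,0,0]]'
cat > c.py <<'E'
from h import *
np.set_printoptions(precision=4,suppress=True)
p,d=vision.capture('wrist');P=cloud('wrist',d);save('w2',p)
for t in ['cell','tape_roll']:
    for o in vision.cut_out('wrist',t)[:3]:
        m=o['region']&(d>0);Q=P[m];c=max(cv2.findContours(o['region'].astype(np.uint8),0,2)[0],key=cv2.contourArea)
        top=Q[Q[:,2]>.0155] 
        (x,y),R=cv2.minEnclosingCircle(top[:,:2].astype(np.float32))
        W=np.array([atz('wrist',q[0],.018)[:2] for q in c],np.float32)
        print(t,round(o['conf'],2),np.round(o['uv']),np.median(Q,0),'top',x,y,R,'el',cv2.fitEllipse(W),p[m].mean(0))
# heights grid 
G=np.zeros((24,24))
for x,y,z in P[d>0]:
    i=int((x-.3)//.02);j=int((y+.36)//.02)
    if 0<=i<24 and 0<=j<24 and z<.2: G[i,j]=max(G[i,j],z)
print('rows x from .30 step .02, cols y from -.36 (mm)');print((G*1000).astype(int)[:18])
E
python3 c.py
```

```text
[0.5658 0.1972 0.021 ] [0.5711 0.1869 0.053 ]
[0.527  0.1848 0.021 ] [0.5356 0.1757 0.053 ]
[0.585  0.0491 0.021 ] [0.5886 0.0519 0.053 ]
time_s: 2.27
tcp_pos: [0.456, -0.002, 0.3042]
ee_rot: [[-0.003, -1.0, -0.003], [-1.0, 0.003, -0.001], [0.001, 0.003, -1.0]]
wrist_force: [0.4, 0.1, 0.3]
gripper_width: 0.999
gripper_force: 0.0
cell 0.98 [349. 198.] [ 0.4322 -0.003   0.0196] top 0.431575208902359 -0.0013270858908072114 0.02488742209970951 el ((0.43340328335762024, -0.0012675519101321697), (0.0476905032992363, 0.051104798913002014), 26.990793228149414) [207.0453 142.4198 156.5095]
cell 0.95 [344. 288.] [0.4365 0.0869 0.0196] top 0.43569761514663696 0.09362902492284775 0.024769598618149757 el ((0.4374426305294037, 0.09290958195924759), (0.048309575766325, 0.06011217087507248), 7.80353307723999) [219.4362 146.6455 163.3388]
tape_roll 0.93 [433.  94.] [ 0.3701 -0.093   0.0186] top 0.37046459317207336 -0.09178066998720169 0.0301737692207098 el ((0.3738768696784973, -0.09018906950950623), (0.05907951667904854, 0.06275451183319092), 105.09917449951172) [187.911  147.5491  66.4876]
rows x f
[... 1158 characters left out ...]
 0   0   0   0   0   0   0   0   3   4   3   3   3   3 199 199   3
    3   3   3  14  15  15]
 [  0   0   0   0   0   0   0   0   0   4   4   3   3   4   3 199 199   3
    3  15   0  14  24  15]
 [  0   0   0   0   0   0   0   0   0   3   4  20  28  29  28   9   3   3
    3  25  23   0   0  14]
 [  0   0   0   0   0   0   0   0   0   4   3  29  29  24  28  28   3   3
    3  16  14   0   0   0]
 [  0   0   0   0   0   0   0   0   0   4   3  29  24  27  27  29   4   3
    3  14  15   0   0   0]
 [  0   0   0   0   0   0   0   0   0  33  47  77  76  87  29  29   3   3
    4   3   0   0   0   0]
 [  0   0   0   0   0   0   0   0   0  43  57  79  77  91  87  95 102 105
    4   2   0   0   0   0]]
```

View pics/w2.png

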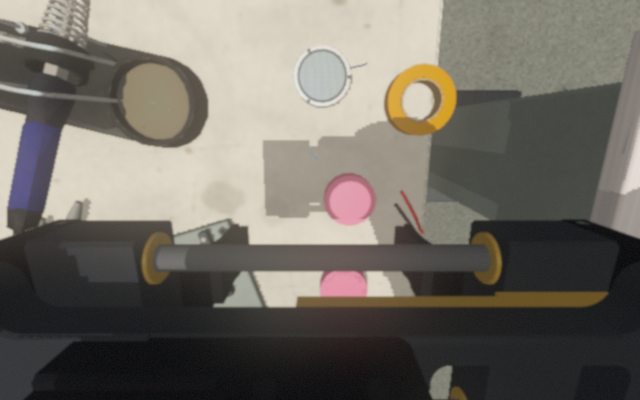

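Grey cell at (322,76), tape roll at (421,100), pink ones at (349,198) and (344,290). I'll compute the exact cell centre.

```bash
cat > d.py <<'E'
from h import *
np.set_printoptions(precision=4,suppress=True)
p,d=vision.capture('wrist');P=cloud('wrist',d)
m=((P[...,2]>.0175)&(P[...,2]<.03)&(d>0)).astype(np.uint8)
m[:, :285]=0;m[:,365:]=0;m[125:]=0
Q=P[m>0];print(len(Q),cv2.minEnclosingCircle(Q[:,:2].astype(np.float32)))
c=max(cv2.findContours(m,0,2)[0],key=cv2.contourArea);e=cv2.minEnclosingCircle(c);print(e,cv2.fitEllipse(c))
c=atz('wrist',cv2.fitEllipse(c)[0],.018);print(c)
s=r.sense();print(s['ee_rot'].__class__,np.array(s['ee_rot']).T@(np.array([c[0],c[1],.29])-s['tcp_pos'])*1000)
E
python3 d.py
```

```text
2419 ((0.45454099774360657, -0.11289359629154205), 0.024716217070817947)
((328.5, 72.0), 30.500099182128906) ((328.3658752441406, 71.91827392578125), (54.55241775512695, 58.523197174072266), 0.5578388571739197)
[ 0.4545 -0.1136  0.018 ]
<class 'numpy.ndarray'> [114.1176   4.8671  15.6041]
```

```bash
python3 -m creep '[[0.6,30,1,20,0,0,-6],[0.6,60,1,40,0,0,-12],[0.6,90,2,60,0,0,-17.4],[0.6,112.5,2.4,62,0,0,-17.4],[0.6,112.5,2.4,62,0,0,-17.4],[0.6,112.5,2.4,62,0,0,-17.4]]'
cat > e.py <<'E'
from h import *
p,d=vision.capture('side');save('side0',p);print(vision.camera_model('side'))
p,d=vision.capture('scene');save('sc1',cv2.resize(p[140:270,230:430],(800,520)))
for n in ['scene','side']:
    for o in vision.find_in(n,'cell'): print(n,o,atz(n,o['uv'],.014))
E
python3 e.py
```

```text
time_s: 2.97
tcp_pos: [0.4567, -0.113, 0.2426]
ee_rot: [[0.297, -0.955, 0.0], [-0.955, -0.297, -0.0], [0.0, -0.0, -1.0]]
wrist_force: [0.2, 0.5, 0.2]
gripper_width: 0.801
gripper_force: 0.0
{'vertical_fov': 56.7252798636736, 'cx': 323.9599850045015, 'cy': 197.3640590018469, 'extrinsics': array([[ 0.96331559,  0.17295275, -0.20520823,  0.70543147],
       [ 0.26826894, -0.64167776,  0.71852727, -0.71798347],
       [-0.00740629, -0.74721951, -0.66453604,  0.739906  ],
       [ 0.        ,  0.        ,  0.        ,  1.        ]])}
scene {'uv': [361.6, 195.5], 'conf': 0.75} [ 0.45006589 -0.09858944  0.014     ]
scene {'uv': [335.4, 233.9], 'conf': 0.56} [0.42202678 0.09339427 0.014     ]
scene {'uv': [348.9, 218.2], 'conf': 0.49} [0.42646385 0.01689605 0.014     ]
side {'uv': [296.3, 238.5], 'conf': 0.68} [ 0.45477182 -0.10840938  0.014     ]
side {'uv': [299.1, 213.4], 'conf': 0.6} [ 0.43194428 -0.01671214  0.014     ]
side {'uv': [317.6, 281.7], 'conf': 0.55} [ 0.54679209 -0.22403757  0.014     ]
side {'uv': [355.7, 193.5], 'conf': 0.51} [0.56797493 0.10821802 0.014     ]
side {'uv': [392.2, 151.4], 'conf': 0.32} [0.64309182 0.35538148 0.014     ]
side {'uv': [245.9, 276.5], 'conf': 0.31} [ 0.37782533 -0.25474865  0.014     ]
```

View pics/side0.png

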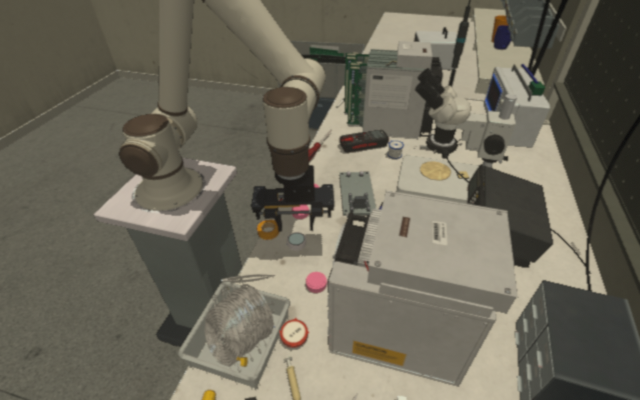

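```bash
python3 -m creep '[[0.6,0,0,28,0,0,0],[0.6,0,0,48,0,0,0],[0.6,0,0,56,0,0,0],[0.6,0,0,56,0,0,0],[0.2,0,0,56,0,0,0],[0,0,0,56,0,0,0],[0,0,0,56,0,0,0],[0,0,0,56,0,0,0]]'
python3 -m creep '[[-0.1,0,0,0,0,0,0],[-0.2,0,0,0,0,0,0],[-0.2,0,0,0,0,0,0],[-0.2,0,0,0,0,0,0],[-0.2,0,0,0,0,0,0]]'
```

```text
time_s: 3.83
tcp_pos: [0.4558, -0.1124, 0.1877]
ee_rot: [[0.299, -0.954, 0.001], [-0.954, -0.299, 0.0], [0.0, -0.001, -1.0]]
wrist_force: [-1.2, 0.4, 2.0]
gripper_width: 0.58
gripper_force: 0.7
time_s: 4.25
tcp_pos: [0.4557, -0.1125, 0.1876]
ee_rot: [[0.299, -0.954, 0.001], [-0.954, -0.299, -0.0], [0.0, -0.001, -1.0]]
wrist_force: [-0.6, 0.9, 7.0]
gripper_width: 0.565
gripper_force: 30.0
```

```bash
python3 -m creep '[[-0.2,0,0,-30,0,0,0],[-0.2,0,0,-60,0,0,0],[-0.2,0,0,-80,0,0,0],[-0.2,0,0,-80,0,0,0]]'
python3 -m creep '[[-0.2,-32,-25,0,0,0,0],[-0.2,-64,-50,0,0,0,0],[-0.2,-96,-76,0,0,0,0],[-0.2,-128,-101,0,0,0,0],[-0.2,-160,-126,0,0,0,0],[-0.2,-192,-152,0,0,0,0],[-0.2,-224,-177,0,0,0,0],[-0.2,-224,-177,0,0,0,0]]'
cat > f.py <<'E'
from h import *
import sys
np.set_printoptions(precision=4,suppress=True)
s=r.sense();seat=np.array([.553,.168]);a=np.radians(107.3);R=np.array([[np.cos(a),-np.sin(a)],[np.sin(a),np.cos(a)]])
print('tcp nest mm',R.T@(s['tcp_pos'][:2]-seat)*1000,s['tcp_pos'][2])
F=[]
for i in range(int(sys.argv[1])):
    vision.capture('side');s=r.sense();F.append(np.r_[R.T@s['wrist_force'][:2],s['wrist_force'][2]])
F=np.array(F);print('F nest',F.mean(0),F.std(0),s['gripper_width'],s['gripper_force'],s['time_s'],np.array(s['ee_rot'])[:,0])
E
python3 f.py 4
```

```text
time_s: 4.58
tcp_pos: [0.457, -0.1125, 0.2709]
ee_rot: [[0.3, -0.954, 0.01], [-0.954, -0.3, 0.0], [0.003, -0.009, -1.0]]
wrist_force: [0.7, 0.3, -1.5]
gripper_width: 0.571
gripper_force: 30.0
time_s: 5.25
tcp_pos: [0.5599, 0.1601, 0.2659]
ee_rot: [[0.305, -0.952, 0.004], [-0.952, -0.305, 0.002], [-0.001, -0.005, -1.0]]
wrist_force: [0.6, -1.3, -0.7]
gripper_width: 0.563
gripper_force: 30.0
tcp nest mm [-9.5775 -4.2888] 0.2659121087347338
F nest [ 0.0009  0.4089 -1.3289] [0.3571 0.3958 0.4194] 0.5640281711081965 29.999640583992004 5.45 [ 0.2985 -0.9544  0.0003]
```

```bash
python3 f.py 1; python3 -m creep '[[-0.2,0,0,25,0,0,0],[-0.2,0,0,50,0,0,0],[-0.2,0,0,60,0,0,0],[-0.2,0,0,63,0,0,0],[-0.2,0,0,64,0,0,0],[-0.2,0,0,65,0,0,0],[-0.2,0,0,65,0,0,0]]'; python3 f.py 2
```

```text
tcp nest mm [-14.8196   0.6431] 0.26550346295651295
F nest [-0.8992  0.1437 -0.8189] [0. 0. 0.] 0.5627285550553175 29.999651312828064 5.5 [ 0.298  -0.9546  0.0002]
time_s: 6.08
tcp_pos: [0.5579, 0.1542, 0.2029]
ee_rot: [[0.299, -0.954, 0.002], [-0.954, -0.299, 0.001], [-0.0, -0.002, -1.0]]
wrist_force: [-0.1, 0.2, -1.1]
gripper_width: 0.565
gripper_force: 30.0
tcp nest mm [-14.624   -0.6233] 0.20288921346049982
F nest [ 0.0525  0.2403 -2.1015] [0.3982 0.3034 0.5335] 0.5680717937932209 29.999729096889496 6.1833 [ 0.2991 -0.9542 -0.0004]
```

```bash
python3 -m creep '[[-0.2,0,0,1,0,0,0],[-0.2,0,0,1,0,0,0],[-0.2,0,0,1.5,0,0,0],[-0.2,0,0,1.5,0,0,0]]'; python3 f.py 2
```

```text
time_s: 6.52
tcp_pos: [0.5575, 0.1542, 0.2003]
ee_rot: [[0.299, -0.954, 0.0], [-0.954, -0.299, 0.0], [-0.0, -0.0, -1.0]]
wrist_force: [0.5, -0.5, -1.6]
gripper_width: 0.567
gripper_force: 30.0
tcp nest mm [-14.4627  -0.1697] 0.20031159584739583
F nest [-0.4541 -0.1953 -1.1029] [0.4286 0.2847 0.3077] 0.5637566238664655 29.999749660491943 6.6167 [ 0.2991 -0.9542  0.    ]
```

```bash
python3 -m creep '[[-0.2,0,0,0.4,0,0,0],[-0.2,0,0,0.8,0,0,0],[-0.2,0,0,0.8,0,0,0],[-0.2,0,0,0.8,0,0,0]]'; python3 f.py 2
```

```text
time_s: 6.95
tcp_pos: [0.5575, 0.1543, 0.1997]
ee_rot: [[0.299, -0.954, 0.0], [-0.954, -0.299, 0.0], [-0.0, -0.0, -1.0]]
wrist_force: [-1.4, 0.1, 2.2]
gripper_width: 0.567
gripper_force: 30.0
tcp nest mm [-14.4679  -0.215 ] 0.19971684667952214
F nest [0.1616 0.6677 1.9416] [0.46   0.2134 0.3397] 0.5633921163423092 30.00023603439331 7.05 [ 0.2992 -0.9542 -0.    ]
```

```bash
python3 -m creep '[[0.2,0,0,0,0,0,0],[0.6,0,0,0,0,0,0],[0.6,0,0,-3,0,0,0],[0.6,0,0,-35,0,0,0],[0.6,0,0,-45,0,0,0],[-1,25,0,-45,0,0,0],[-1,47,0,-45,0,0,0],[-1,47,0,-45,0,0,0]]'; python3 -m creep '[[-1,0,0,0,0,0,0],[-1,0,0,0,0,0,0],[-1,0,0,0,0,0,0],[-1,0,0,0,0,0,0],[-1,0,0,0,0,0,0]]'; python3 f.py 3
cat > g.py <<'E'
from h import *
import sys
p,d=vision.capture('scene');save(sys.argv[1],cv2.resize(p[185:260,240:320],(800,750),interpolation=2)[:600])
E
python3 g.py sc2
```

```text
time_s: 7.72
tcp_pos: [0.5721, 0.107, 0.2451]
ee_rot: [[0.296, -0.955, 0.001], [-0.955, -0.296, 0.0], [0.0, -0.001, -1.0]]
wrist_force: [-0.2, 0.3, 0.1]
gripper_width: 0.648
gripper_force: 0.0
time_s: 8.13
tcp_pos: [0.5715, 0.11, 0.2444]
ee_rot: [[0.3, -0.954, -0.0], [-0.954, -0.3, -0.0], [0.0, 0.0, -1.0]]
wrist_force: [-0.2, -0.5, 0.6]
gripper_width: 0.274
gripper_force: 0.0
tcp nest mm [-60.8861  -0.362 ] 0.24437297288501858
F nest [-0.4518 -0.1849 -0.0424] [0.1144 0.6243 0.6418] 0.14018950425226975 0.0 8.2833 [ 0.2996 -0.9541  0.    ]
```

View pics/sc2.png

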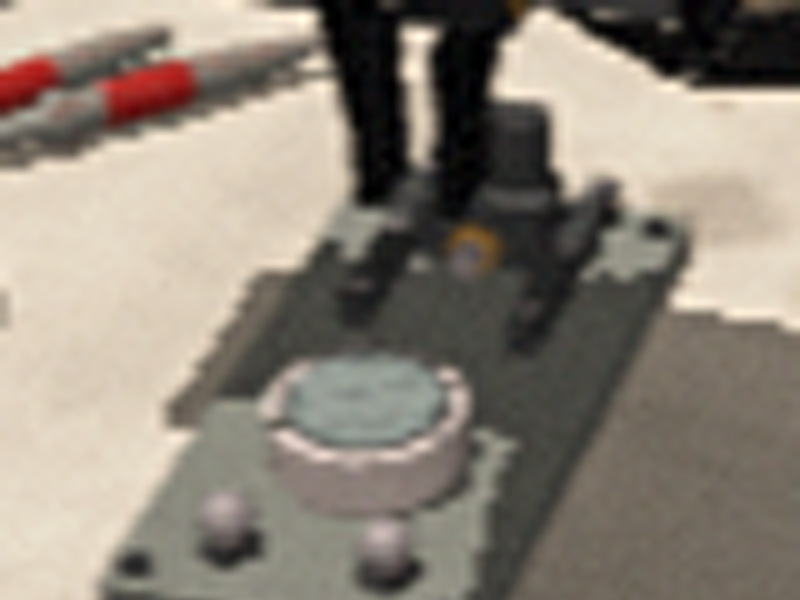

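Picture: cell lies flat, face up on the plate at (365,440), just behind both pins at (225,520) and (385,550); jaw well back. Now I'll push from behind with closed fingers.

```bash
python3 -m creep '[[-1,0,0,20,0,0,0],[-1,0,0,38,0,0,0],[-1,0,0,45,0,0,0],[-1,0,0,46,0,0,0],[-1,0,0,46,0,0,0],[-1,0,0,46,0,0,0]]'; python3 f.py 4;  python3 -m creep '[[-1,-4,0,0,0,0,0],[-1,-8,0,0,0,0,0],[-1,-11,0,0,0,0,0],[-1,-14,0,0,0,0,0],[-1,-16,0,0,0,0,0],[-1,-18,0,0,0,0,0],[-1,-18,0,0,0,0,0],[-1,-18,0,0,0,0,0]]'; python3 f.py 3
```

```text
time_s: 8.83
tcp_pos: [0.572, 0.1096, 0.1993]
ee_rot: [[0.299, -0.954, 0.001], [-0.954, -0.299, 0.0], [0.0, -0.002, -1.0]]
wrist_force: [-0.5, 0.5, 1.4]
gripper_width: 0.003
gripper_force: 0.0
tcp nest mm [-61.4425  -0.7747] 0.19926593507619406
F nest [ 0.3625 -0.6278 -0.0412] [0.5026 0.6094 0.4232] 0.008069335421411554 0.0 9.0333 [ 0.2991 -0.9542 -0.0002]
time_s: 9.7
tcp_pos: [0.5661, 0.1267, 0.1984]
ee_rot: [[0.299, -0.954, -0.0], [-0.954, -0.299, 0.0], [-0.0, -0.0, -1.0]]
wrist_force: [-0.1, -0.4, 0.4]
gripper_width: 0.004
gripper_force: 0.0
tcp nest mm [-43.3335  -0.2284] 0.19838580103535838
F nest [-0.3878  0.2237 -0.0288] [0.2093 0.2229 0.6194] 0.003143712259638874 0.0 9.85 [ 0.2989 -0.9543 -0.0001]
```

```bash
python3 -m creep '[[-1,-1,0,0,0,0,0],[-1,-2,0,0,0,0,0],[-1,-3,0,0,0,0,0],[-1,-4,0,0,0,0,0],[-1,-5,0,0,0,0,0],[-1,-5,0,0,0,0,0]]'; python3 f.py 2;python3 -m creep '[[-1,-0.4,0,0,0,0,0],[-1,-0.8,0,0,0,0,0],[-1,-1.2,0,0,0,0,0],[-1,-1.2,0,0,0,0,0]]'; python3 f.py 2
```

```text
time_s: 10.35
tcp_pos: [0.5646, 0.1315, 0.1984]
ee_rot: [[0.299, -0.954, -0.0], [-0.954, -0.299, -0.0], [-0.0, 0.0, -1.0]]
wrist_force: [0.3, -0.2, 0.8]
gripper_width: 0.006
gripper_force: 0.1
tcp nest mm [-38.3241  -0.1967] 0.1983947530276915
F nest [-0.1891 -0.346  -0.2083] [0.0404 0.7922 0.0837] 0.00638016281580485 0.021819942230649758 10.45 [ 0.2991 -0.9542 -0.0001]
time_s: 10.78
tcp_pos: [0.5643, 0.1325, 0.1985]
ee_rot: [[0.299, -0.954, 0.0], [-0.954, -0.299, -0.0], [0.0, -0.0, -1.0]]
wrist_force: [0.0, -1.9, -0.7]
gripper_width: 0.004
gripper_force: 0.3
tcp nest mm [-37.2881  -0.2477] 0.19847265910418255
F nest [-0.2572 -0.1301  0.6122] [0.6076 0.6279 0.0868] 0.004836093334851917 0.2760231331922114 10.8833 [ 0.2991 -0.9542 -0.    ]
```

```bash
python3 -m creep '[[-1,-0.3,0,0,0,0,0],[-1,-0.6,0,0,0,0,0],[-1,-0.6,0,0,0,0,0]]'; python3 f.py 2
```

```text
time_s: 11.13
tcp_pos: [0.5641, 0.133, 0.1984]
ee_rot: [[0.299, -0.954, -0.0], [-0.954, -0.299, -0.0], [0.0, 0.0, -1.0]]
wrist_force: [0.6, -0.9, 0.3]
gripper_width: 0.009
gripper_force: 0.4
tcp nest mm [-36.6825  -0.224 ] 0.19844997755382857
F nest [-1.4819  0.5309  0.3422] [0.3984 0.3041 0.2888] 0.005399256501564001 0.3435725485906005 11.2333 [ 0.2991 -0.9542  0.    ]
```

```bash
python3 -m creep '[[-1,-0.2,0,0,0,0,0],[-1,-0.4,0,0,0,0,0],[-1,-0.4,0,0,0,0,0]]'>/dev/null; python3 f.py 3; python3 -m creep '[[-1,-0.2,0,0,0,0,0],[-1,-0.4,0,0,0,0,0],[-1,-0.4,0,0,0,0,0]]'>/dev/null; python3 f.py 3
```

```text
tcp nest mm [-36.2771  -0.2353] 0.19845052130932014
F nest [-0.0207  0.2994  0.4421] [0.7747 0.1782 0.4449] 0.006371856925578612 0.3575907927006483 11.6333 [ 0.2991 -0.9542 -0.    ]
tcp nest mm [-35.875   -0.2184] 0.1984392782898066
F nest [-0.9168  0.2106 -0.2998] [0.5075 0.2492 0.2614] 0.00492042953022941 0.35750088281929493 12.0333 [ 0.299  -0.9542 -0.    ]
```

```bash
python3 -m creep '[[-1,-0.3,0,0,0,0,0],[-1,-0.6,0,0,0,0,0],[-1,-0.6,0,0,0,0,0]]'>/dev/null; python3 f.py 3
```

```text
tcp nest mm [-35.2735  -0.2232] 0.19844955787716836
F nest [-0.235   0.027   0.2003] [0.6467 0.162  0.6182] 0.006211351265208758 0.323428544215858 12.4333 [ 0.2991 -0.9542 -0.0001]
```

```bash
python3 -m creep '[[-1,-0.2,0,0,0,0,0],[-1,-0.4,0,0,0,0,0],[-1,-0.4,0,0,0,0,0]]'>/dev/null; python3 f.py 3
```

```text
tcp nest mm [-34.8873  -0.2286] 0.19845281386352748
F nest [-0.4801 -0.0349 -0.5008] [0.5375 0.2604 0.6493] 0.0006168626577535379 0.36097268108278513 12.8333 [ 0.2991 -0.9542 -0.    ]
```

```bash
python3 -m creep '[[-1,-0.2,0,0,0,0,0],[-1,-0.4,0,0,0,0,0],[-1,-0.4,0,0,0,0,0]]'>/dev/null; python3 f.py 3
```

```text
tcp nest mm [-34.4851  -0.2234] 0.19846339695647247
F nest [-1.2752  0.557  -0.0002] [0.6897 0.3799 0.4595] 0.006228311492765894 0.3709443937987089 13.2333 [ 0.2991 -0.9542 -0.    ]
```

```bash
echo "sys.exit(int(np.hypot(*F.mean(0)[:2])>2.3))">>f.py; python3 -m creep '[[-1,-0.2,0,0,0,0,0],[-1,-0.4,0,0,0,0,0],[-1,-0.4,0,0,0,0,0]]'>/dev/null; python3 f.py 3 && python3 -m creep '[[-1,-0.2,0,0,0,0,0],[-1,-0.4,0,0,0,0,0],[-1,-0.4,0,0,0,0,0]]'>/dev/null && python3 f.py 3 && python3 -m creep '[[-1,-0.2,0,0,0,0,0],[-1,-0.4,0,0,0,0,0],[-1,-0.4,0,0,0,0,0]]'>/dev/null && python3 f.py 3 && python3 -m creep '[[-1,-0.2,0,0,0,0,0],[-1,-0.4,0,0,0,0,0],[-1,-0.4,0,0,0,0,0]]'>/dev/null && python3 f.py 3
```

```text
tcp nest mm [-34.0704  -0.2295] 0.19845556722847305
F nest [-0.5441 -0.443  -0.1518] [0.3236 0.2744 0.3013] 0.006615707081336526 0.3675660816952586 13.6333 [ 0.2991 -0.9542 -0.    ]
tcp nest mm [-33.6845  -0.2129] 0.19845229796650923
F nest [-0.8896  0.3296  0.2433] [0.389  0.6099 0.3849] 0.005327307029959129 0.3669684939086437 14.0333 [ 0.299  -0.9542  0.    ]
tcp nest mm [-33.2724  -0.2382] 0.19843342096730476
F nest [-1.323   0.1576  0.3388] [0.3579 0.0925 0.5629] 0.0050627112208755775 0.36789733450859785 14.4333 [ 0.2991 -0.9542 -0.    ]
tcp nest mm [-32.8823  -0.2208] 0.19842768461225882
F nest [-0.8851  0.2628 -0.2908] [0.207  0.2948 0.4052] 0.007494404301045292 0.368305086158216 14.8333 [ 0.2991 -0.9542 -0.    ]
```

```bash
python3 g.py sc3
```

```text
(no output)
```

View pics/sc3.png

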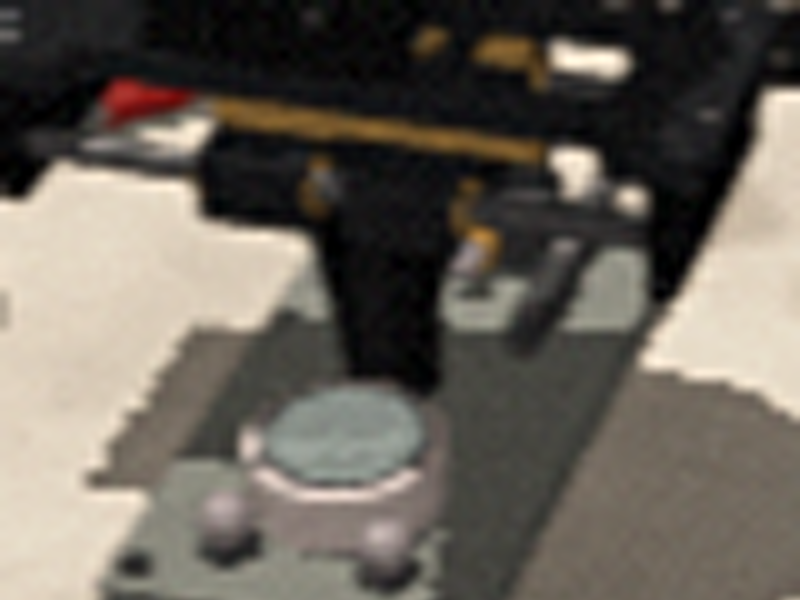

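Fingers now touch the cell at (345,440); it sits just short of the pins at (225,515) and (385,545).

```bash
python3 -m creep '[[-1,-0.2,0,0,0,0,0],[-1,-0.4,0,0,0,0,0],[-1,-0.4,0,0,0,0,0]]'>/dev/null; python3 f.py 3 && python3 -m creep '[[-1,-0.2,0,0,0,0,0],[-1,-0.4,0,0,0,0,0],[-1,-0.4,0,0,0,0,0]]'>/dev/null && python3 f.py 3 && python3 -m creep '[[-1,-0.2,0,0,0,0,0],[-1,-0.4,0,0,0,0,0],[-1,-0.4,0,0,0,0,0]]'>/dev/null && python3 f.py 3 && python3 -m creep '[[-1,-0.2,0,0,0,0,0],[-1,-0.4,0,0,0,0,0],[-1,-0.4,0,0,0,0,0]]'>/dev/null && python3 f.py 3
```

```text
tcp nest mm [-32.4964  -0.2311] 0.1984559294243786
F nest [-0.9828  0.1098  0.0308] [0.524  0.3132 0.0569] 0.005672359129628972 0.3716712025925517 15.2833 [ 0.2991 -0.9542 -0.    ]
tcp nest mm [-32.0804  -0.221 ] 0.19845729505782342
F nest [-0.8311  0.3671 -0.2946] [0.3101 0.4392 0.5428] 0.007173146207830845 0.3694169735535979 15.6833 [ 0.2991 -0.9542  0.    ]
tcp nest mm [-31.6666  -0.2058] 0.1984368353427143
F nest [-0.4612  0.1141 -0.4323] [0.566  0.3914 0.3377] 0.005779941252163442 0.36841015331447124 16.0833 [ 0.299  -0.9542 -0.    ]
tcp nest mm [-31.3005  -0.202 ] 0.19843238139539648
F nest [-0.9888  0.3267 -0.0493] [0.314  0.4113 0.6181] 0.0023309883344706283 0.3686381271108985 16.4833 [ 0.299  -0.9543 -0.    ]
```

```bash
python3 -m creep '[[-1,-0.2,0,0,0,0,0],[-1,-0.4,0,0,0,0,0],[-1,-0.4,0,0,0,0,0]]'>/dev/null; python3 f.py 3 && python3 -m creep '[[-1,-0.2,0,0,0,0,0],[-1,-0.4,0,0,0,0,0],[-1,-0.4,0,0,0,0,0]]'>/dev/null && python3 f.py 3 && python3 -m creep '[[-1,-0.2,0,0,0,0,0],[-1,-0.4,0,0,0,0,0],[-1,-0.4,0,0,0,0,0]]'>/dev/null && python3 f.py 3 && python3 -m creep '[[-1,-0.2,0,0,0,0,0],[-1,-0.4,0,0,0,0,0],[-1,-0.4,0,0,0,0,0]]'>/dev/null && python3 f.py 3 && python3 -m creep '[[-1,-0.2,0,0,0,0,0],[-1,-0.4,0,0,0,0,0],[-1,-0.4,0,0,0,0,0]]'>/dev/null && python3 f.py 3
```

```text
tcp nest mm [-30.9066  -0.2099] 0.19844233794711863
F nest [-0.8372  0.0345 -0.0221] [0.3566 0.2655 0.2538] 0.006206572500727276 0.36877566017210484 16.8833 [ 0.2991 -0.9542 -0.    ]
tcp nest mm [-30.5052  -0.2055] 0.1984318439382711
F nest [-0.4555  0.1693  0.1657] [0.411  0.2068 0.3741] 0.005744760379638885 0.36926436703652143 17.2833 [ 0.2991 -0.9542 -0.    ]
tcp nest mm [-30.134   -0.2342] 0.19846537375801768
F nest [-1.1476 -0.4999 -0.4564] [0.2414 0.3716 0.4546] 0.005703342441779741 0.6653250195086002 17.6833 [ 0.299  -0.9543  0.0001]
tcp nest mm [-29.8426  -0.3175] 0.19847921165176322
F nest [-2.3916 -0.707  -0.0864] [0.2221 0.3618 0.4879] 0.007293554737791846 1.3291352055966854 18.0833 [ 0.299  -0.9542  0.0001]
```

```bash
python3 -m creep '[[-1,-0.2,0,0,0,0,0],[-1,-0.2,0,0,0,0,0]]'>/dev/null; python3 f.py 5;python3 -m creep '[[-1,0,-0.5,0,0,0,0],[-1,0,-1,0,0,0,0],[-1,0,-1,0,0,0,0]]'>/dev/null; python3 f.py 5
```

```text
tcp nest mm [-29.644   -0.3465] 0.19853368551380912
F nest [-4.0666 -1.562  -0.0963] [0.6875 0.3085 0.3128] 0.005136498210025062 1.942150890827179 18.5 [ 0.299  -0.9542  0.0001]
tcp nest mm [-29.5777  -0.8942] 0.19838390891102525
F nest [-3.59    0.9066  1.192 ] [0.5231 0.4761 0.3926] 0.006706726577214123 1.8471215665340424 19.0 [ 0.299  -0.9542  0.0002]
```

```bash
python3 -m creep '[[-1,0,-0.5,0,0,0,0],[-1,0,-1,0,0,0,0],[-1,0,-1,0,0,0,0]]'>/dev/null; python3 f.py 4;python3 -m creep '[[-1,0,0.2,0,0,0,0],[-1,0,0.4,0,0,0,0],[-1,0,0.4,0,0,0,0]]'>/dev/null; python3 f.py 4; python3 -m creep '[[-1,-0.2,0,0,0,0,0],[-1,-0.2,0,0,0,0,0]]'>/dev/null; python3 f.py 5
```

```text
tcp nest mm [-29.5909  -1.6727] 0.1982467825507801
F nest [-3.718   3.157   2.4551] [0.3082 0.2005 0.2932] 0.004109093155962775 2.0633097016252577 19.45 [ 0.2989 -0.9543  0.0002]
tcp nest mm [-29.5817  -1.641 ] 0.19826855944432842
F nest [-4.3328  3.1355  0.9053] [0.2988 0.464  0.5587] 0.007845750249697855 2.25244544679299 19.9 [ 0.2989 -0.9543  0.0001]
tcp nest mm [-29.5213  -1.6563] 0.19828175985529517
F nest [-4.4934  3.0665  1.1242] [0.6172 0.2206 0.3173] 0.003036892667350332 2.571779675781727 20.3167 [ 0.2989 -0.9543  0.0003]
```

```bash
python3 -m creep '[[-1,0,0.2,0,0,0,0],[-1,0,0.4,0,0,0,0],[-1,0,0.4,0,0,0,0]]'>/dev/null; python3 f.py 4;python3 -m creep '[[-1,0,0.15,0,0,0,0],[-1,0,0.3,0,0,0,0],[-1,0,0.3,0,0,0,0]]'>/dev/null; python3 f.py 4
```

```text
tcp nest mm [-29.5306  -1.497 ] 0.19830466171272593
F nest [-4.7812  2.2163  0.7412] [0.4806 0.6352 0.2205] 0.0014331700482349767 2.653027530759573 20.7667 [ 0.299  -0.9543  0.0003]
tcp nest mm [-29.5115  -1.3698] 0.19831250596697866
F nest [-5.0892  2.0895  0.2496] [0.2891 0.3273 0.2025] 0.005423137267341929 2.6955958362668753 21.2167 [ 0.299  -0.9543  0.0002]
```

```bash
python3 -m creep '[[-1,0,0.2,0,0,0,0],[-1,0,0.4,0,0,0,0],[-1,0,0.4,0,0,0,0]]'>/dev/null; python3 f.py 4;python3 -m creep '[[-1,0,0.15,0,0,0,0],[-1,0,0.3,0,0,0,0],[-1,0,0.3,0,0,0,0]]'>/dev/null; python3 f.py 5
```

```text
tcp nest mm [-29.4775  -1.098 ] 0.19837747365177938
F nest [-5.1294  1.4313  0.151 ] [0.1397 0.7279 0.2376] 0.00463840902029118 2.6857004687190056 21.6667 [ 0.2991 -0.9542  0.0001]
tcp nest mm [-29.4691  -0.9331] 0.1983903655282334
F nest [-4.7247  0.7611 -0.1032] [0.3398 0.4775 0.6017] 0.002856138815783902 2.701131943613291 22.1667 [ 0.2991 -0.9542  0.    ]
```

```bash
python3 -m creep '[[-1,0,0.15,0,0,0,0],[-1,0,0.35,0,0,0,0],[-1,0,0.35,0,0,0,0],[-1,0,0.35,0,0,0,0],[-1,0,0.35,0,0,0,0],[-1,0,0.35,0,0,0,0],[-1,0,0.35,0,0,0,0],[-1,0,0.35,0,0,0,0]]'>/dev/null; python3 f.py 6; python3 g.py sc4
```

```text
tcp nest mm [-29.4376  -0.7314] 0.19846125913532203
F nest [-5.2402  0.8232 -0.178 ] [0.5682 0.8231 0.6351] 0.005081811791665746 2.725471593439579 23.1333 [ 0.2991 -0.9542  0.    ]
```

View pics/sc4.png

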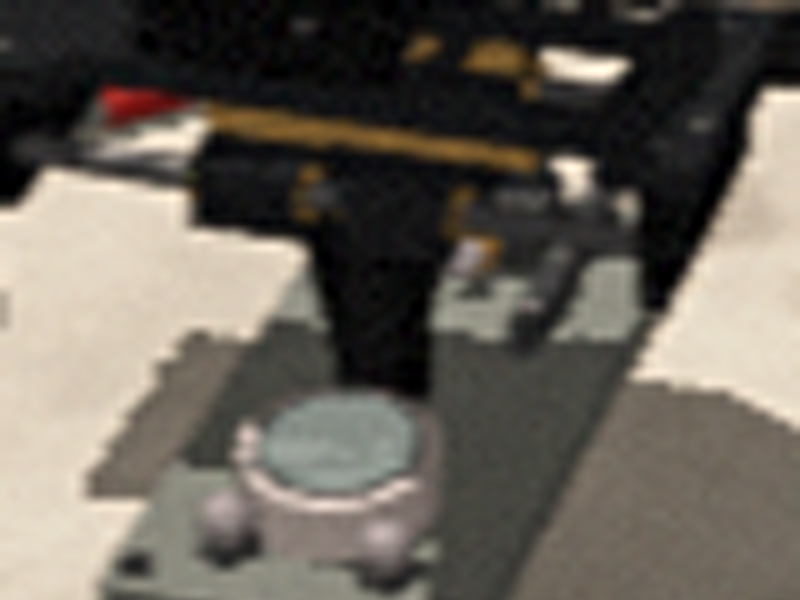

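The cell sits symmetrically against both pins, at (225,515) and (385,540), and was held for over 1 s at about 5 N. I'll back off, lift, and check clearances behind the jaw.

```bash
python3 -m creep '[[-1,1,0,0,0,0,0],[-1,3,0,0,0,0,0],[-1,6,0,0,0,0,0],[-1,8,0,-20,0,0,0],[-1,8,0,-50,0,0,0],[-1,8,0,-80,0,0,0],[-1,8,0,-80,0,0,0],[-1,8,0,-80,0,0,0]]'; python3 f.py 2
python3 - <<'E'
import numpy as np
P=np.load('P1.npy');G=np.zeros((9,8))
for x,y,z in P.reshape(-1,3):
    i=int((x-.56)//.02);j=int((y+.08)//.02)
    if 0<=i<9 and 0<=j<8 and z<.25:G[i,j]=max(G[i,j],z)
print('x from .56, y from -.08');print((G*1000).astype(int))
E
python3 - <<'E'
from h import *
p,d=vision.capture('wrist');P=cloud('wrist',d);save('w3',cv2.resize(p[:250,150:550],(800,500)))
np.set_printoptions(precision=4,suppress=True)
for t in ['jaw_tab','cell']:
    for o in vision.cut_out('wrist',t)[:2]:print(t,o['conf'],o['uv'],atz('wrist',o['uv'],.05),np.median(P[o['region']],0))
E
```

```text
time_s: 23.85
tcp_pos: [0.5649, 0.1331, 0.2809]
ee_rot: [[0.299, -0.954, 0.006], [-0.954, -0.299, 0.004], [-0.002, -0.007, -1.0]]
wrist_force: [-0.3, 0.3, -0.7]
gripper_width: 0.003
gripper_force: 0.0
tcp nest mm [-36.9046  -1.0047] 0.28091707277491795
F nest [-0.2417  0.4483 -0.5946] [0.2569 0.0478 0.2099] 0.0037399750817638635 0.0 23.95 [ 0.2988 -0.9543 -0.0007]
x from .56, y from -.08
[[  5   4   2   2   2  24  54  33]
 [  0  18   2   3   2  14  54  51]
 [  0  18   3   2   2  22  54  50]
 [  4  12   3   2   2   3  15  14]
 [  2   2 102 104 107   2   2   2]
 [  0   0 101 103 108   2   2   2]
 [  2   2   2  12  15  12   2   2]
 [  2   2   2   2  16  17  17   9]
 [  2   3   2   2  13  15  17  19]]
jaw_tab 0.63 [323.3, 117.4] [0.5843 0.0604 0.05  ] [0.585  0.0601 0.0315]
cell 0.97 [526.4, 100.5] [0.4554 0.0083 0.05  ] [ 0.4328 -0.0013  0.0182]
cell 0.58 [478.5, 207.4] [0.4544 0.0873 0.05  ] [0.4369 0.0916 0.018 ]
```

Run:
```python
from h import *
np.set_printoptions(precision=1,suppress=True)
seat=np.array([.553,.168]);a=np.radians(107.3);R=np.array([[np.cos(a),-np.sin(a)],[np.sin(a),np.cos(a)]])
def show(P,l):
    Q=P.reshape(-1,3);Q=Q[np.isfinite(Q).all(1)];N=(Q[:,:2]-seat)@R*1000
    I=(Q[:,2]>.06)&(Q[:,2]<.15)&(Q[:,0]>.6)&(Q[:,0]<.75)&(Q[:,1]<.1);
    for lo in range(-300,-100,15):
        k=I&(N[:,0]>lo)&(N[:,0]<lo+15)
        if k.sum():print(l,'iron nx',lo,'ny',N[k,1].min(),N[k,1].max(),'z',Q[k,2].min()*1000,Q[k,2].max()*1000,k.sum())
    T=(Q[:,2]>.046)&(Q[:,2]<.062)&(abs(N[:,1])<25)&(N[:,0]<-60)&(N[:,0]>-150)
    print(l,'tab',N[T].mean(0),np.percentile(N[T],2,0),np.percentile(N[T],98,0),T.sum())
show(np.load('P1.npy'),'w1')
p,d=vision.capture('wrist');show(cloud('wrist',d),'w3')
```

```text
w1 iron nx -225 ny -54.29232450570256 -33.21586341307302 z 89.7418668127375 102.37940071279877 167
w1 iron nx -210 ny -55.42911679989326 -36.19203108127782 z 91.32098854819809 104.26123334942532 357
w1 iron nx -195 ny -59.24707700057568 -45.59655596996023 z 92.98159762189229 108.3045833876301 133
w1 iron nx -180 ny -59.09055146929136 -54.822468814050104 z 102.98259960381945 107.8460035768381 16
w1 tab [-121.2    0.2] [-127.   -13.9] [-115.6   14.5] 311
w3 tab [-120.2   -0. ] [-126.1  -13.8] [-114.4   14. ] 804
```

View pics/w3.png

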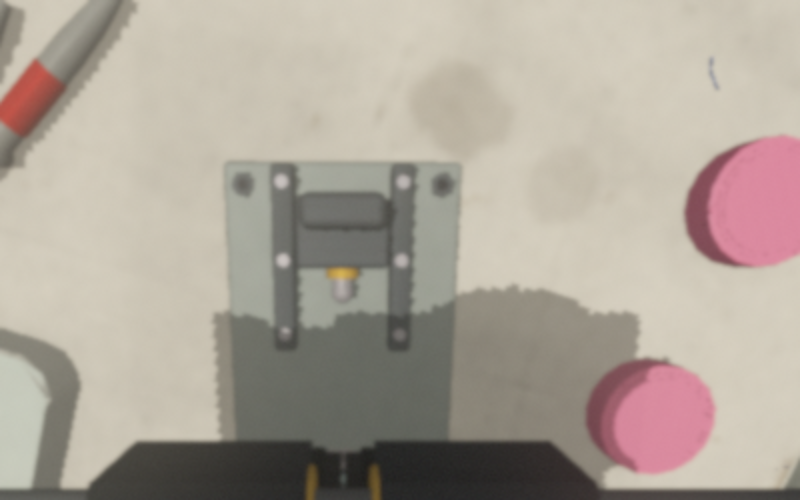

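Top view w3: nest aligned, jaw tab centre at crop (343,210), and the area behind it is free. The soldering-iron tip further back limits the gripper body. So I'll pinch the tab across its width first and draw the jaw part-way.

```bash
python3 -m creep '[[0.3,20,0,0,0,0,0],[0.3,45,0,0,0,0,0],[0.3,65,1,0,0,0,0],[0.3,80,1,0,0,0,0],[0.3,80,1,0,0,0,0],[0.3,80,1,0,0,0,0],[0.3,80,1,0,0,0,0],[0.3,80,1,0,0,0,0]]'; python3 f.py 1;  python3 -m creep '[[0.3,0,0,20,0,0,0],[0.3,0,0,40,0,0,0],[0.3,0,0,55,0,0,0],[0.3,0,0,58,0,0,0],[0.3,0,0,58,0,0,0],[0.3,0,0,58,0,0,0]]'; python3 f.py 1
```

```text
time_s: 24.82
tcp_pos: [0.587, 0.0564, 0.2782]
ee_rot: [[0.3, -0.954, -0.0], [-0.954, -0.3, -0.0], [-0.0, 0.0, -1.0]]
wrist_force: [0.0, 0.0, -0.2]
gripper_width: 0.523
gripper_force: 0.0
tcp nest mm [-116.6437    0.7141] 0.2781753959459001
F nest [ 0.323  -0.7583  0.1698] [0. 0. 0.] 0.5684545261507996 0.0 24.8667 [ 0.3001 -0.9539 -0.    ]
time_s: 25.37
tcp_pos: [0.5875, 0.0563, 0.2211]
ee_rot: [[0.3, -0.954, 0.001], [-0.954, -0.3, 0.0], [0.0, -0.001, -1.0]]
wrist_force: [0.6, 0.1, 0.1]
gripper_width: 0.651
gripper_force: 0.0
tcp nest mm [-116.9247    0.2655] 0.2210947880125862
F nest [-0.5829  0.365  -0.1186] [0. 0. 0.] 0.6489046951219323 0.0 25.4167 [ 0.3    -0.954   0.0003]
```

```bash
python3 -m creep '[[-0.2,0,0,0,0,0,0],[-0.4,0,0,0,0,0,0],[-0.5,0,0,0,0,0,0],[-0.5,0,0,0,0,0,0],[-0.5,0,0,0,0,0,0],[-0.5,0,0,0,0,0,0]]'; python3 f.py 1;  python3 -m creep '[[-0.5,-4,0,0,0,0,0],[-0.5,-10,0,0,0,0,0],[-0.5,-16,0,0,0,0,0],[-0.5,-22,0,0,0,0,0],[-0.5,-28,0,0,0,0,0],[-0.5,-34,0,0,0,0,0],[-0.5,-38,0,0,0,0,0],[-0.5,-38,0,0,0,0,0]]'; python3 f.py 1
```

```text
time_s: 25.92
tcp_pos: [0.5878, 0.056, 0.2208]
ee_rot: [[0.299, -0.954, 0.003], [-0.954, -0.299, 0.001], [0.0, -0.003, -1.0]]
wrist_force: [1.4, 0.9, -0.2]
gripper_width: 0.337
gripper_force: 30.0
tcp nest mm [-117.3174    0.1196] 0.2208302743727131
F nest [-0.2775 -3.0008 -1.264 ] [0. 0. 0.] 0.3451270638112203 30.001202523708344 25.9667 [ 0.2993 -0.9542  0.0002]
time_s: 26.63
tcp_pos: [0.5768, 0.0915, 0.2209]
ee_rot: [[0.3, -0.954, 0.003], [-0.954, -0.3, -0.001], [0.002, -0.002, -1.0]]
wrist_force: [5.3, -3.6, -0.7]
gripper_width: 0.341
gripper_force: 30.0
tcp nest mm [-80.0818   0.0047] 0.2208685836494857
F nest [-5.4142 -2.7659 -1.5258] [0. 0. 0.] 0.33937164206585735 29.999980330467224 26.6833 [ 0.2996 -0.9541  0.0016]
```

```bash
python3 -m creep '[[-0.3,0,0,0,0,0,0],[0,0,0,0,0,0,0],[0.2,0,0,0,0,0,0],[0.2,0,0,0,0,0,0],[0.2,0,0,-15,0,0,0],[0.2,0,0,-35,0,0,0],[-1,15,0,-40,0,0,0],[-1,32,0,-40,0,0,0]]';  python3 -m creep '[[-1,0,0,0,0,0,0],[-1,0,0,0,0,0,0],[-1,0,0,0,0,0,0],[-1,0,0,0,0,0,0],[-1,0,0,0,0,0,0],[-1,0,0,0,0,0,0]]'; python3 f.py 2
```

```text
time_s: 27.35
tcp_pos: [0.5856, 0.0623, 0.2625]
ee_rot: [[0.302, -0.953, 0.003], [-0.953, -0.302, 0.001], [-0.0, -0.003, -1.0]]
wrist_force: [0.2, 0.8, -0.1]
gripper_width: 0.511
gripper_force: 0.0
time_s: 27.85
tcp_pos: [0.5852, 0.062, 0.2602]
ee_rot: [[0.3, -0.954, -0.001], [-0.954, -0.3, -0.0], [0.0, 0.001, -1.0]]
wrist_force: [-0.1, -0.8, 0.1]
gripper_width: 0.081
gripper_force: 0.0
tcp nest mm [-110.7947    0.7902] 0.2602192589728912
F nest [0.2812 0.7442 0.3212] [0.3127 0.177  0.0126] 0.027283047454052425 0.0 27.95 [ 0.2995 -0.9541  0.    ]
```

```bash
python3 -m creep '[[-1,0,0,15,0,0,0],[-1,0,0,30,0,0,0],[-1,0,0,38,0,0,0],[-1,0,0,39,0,0,0],[-1,0,0,39,0,0,0],[-1,0,0,39,0,0,0]]'; python3 f.py 2; python3 -m creep '[[-1,-5,0,0,0,0,0],[-1,-9,0,0,0,0,0],[-1,-13,0,0,0,0,0],[-1,-17,0,0,0,0,0],[-1,-21,0,0,0,0,0],[-1,-25,0,0,0,0,0],[-1,-28,0,0,0,0,0],[-1,-28,0,0,0,0,0]]'; python3 f.py 3
```

```text
time_s: 28.45
tcp_pos: [0.5857, 0.0616, 0.222]
ee_rot: [[0.299, -0.954, 0.001], [-0.954, -0.299, 0.0], [0.0, -0.001, -1.0]]
wrist_force: [0.0, 0.1, 0.5]
gripper_width: 0.003
gripper_force: 0.0
tcp nest mm [-111.2705    0.4012] 0.22200443531995867
F nest [ 0.39   -0.8192  0.2924] [0.1972 0.8939 0.2053] 0.004102868404530698 0.0 28.55 [ 0.2992 -0.9542  0.    ]
time_s: 29.22
tcp_pos: [0.5773, 0.0877, 0.2219]
ee_rot: [[0.3, -0.954, 0.001], [-0.954, -0.3, -0.002], [0.002, -0.0, -1.0]]
wrist_force: [2.8, -5.7, -0.4]
gripper_width: 0.006
gripper_force: 3.1
tcp nest mm [-83.9203   0.6433] 0.22191468295466107
F nest [-6.3088 -1.1414  0.2107] [0.3155 0.2041 0.5539] 0.007126745837962159 2.9390429332852364 29.3667 [ 0.2995 -0.9541  0.0017]
```

```bash
python3 -m creep '[[-1,-2,0,0,0,0,0],[-1,-4,0,0,0,0,0],[-1,-6,0,0,0,0,0],[-1,-8,0,0,0,0,0],[-1,-10,0,0,0,0,0],[-1,-11,0,0,0,0,0],[-1,-11,0,0,0,0,0]]'; python3 f.py 2; python3 -m creep '[[-1,-1,0,0,0,0,0],[-1,-2,0,0,0,0,0]]'; python3 f.py 2; python3 -m creep '[[-1,-1,0,0,0,0,0],[-1,-1.5,0,0,0,0,0]]'; python3 f.py 3
```

```text
time_s: 29.95
tcp_pos: [0.5741, 0.0979, 0.2219]
ee_rot: [[0.3, -0.954, 0.001], [-0.954, -0.3, -0.002], [0.002, -0.0, -1.0]]
wrist_force: [3.2, -7.0, -0.1]
gripper_width: 0.004
gripper_force: 3.6
tcp nest mm [-73.2437   0.6776] 0.2219202471997399
F nest [-7.4217 -1.1729  0.6921] [0.1776 0.2177 0.9967] 0.0023343235391264645 3.5902567952871323 30.05 [ 0.2995 -0.9541  0.002 ]
time_s: 30.22
tcp_pos: [0.5736, 0.0996, 0.2219]
ee_rot: [[0.299, -0.954, 0.001], [-0.954, -0.299, -0.002], [0.002, -0.0, -1.0]]
wrist_force: [4.2, -6.8, 0.6]
gripper_width: 0.003
gripper_force: 4.2
tcp nest mm [-71.4746   0.6627] 0.22192016851938418
F nest [-7.3072 -0.998  -0.2122] [0.0522 0.2046 0.525 ] 0.006616549608035758 3.7829409912228584 30.3167 [ 0.2996 -0.9541  0.0021]
time_s: 30.48
tcp_pos: [0.5732, 0.101, 0.2219]
ee_rot: [[0.299, -0.954, 0.001], [-0.954, -0.299, -0.002], [0.002, -0.0, -1.0]]
wrist_force: [3.9, -7.8, -0.8]
gripper_width: 0.005
gripper_force: 4.1
tcp nest mm [-69.9224   0.6693] 0.22191571545783334
F nest [-7.573  -1.1215 -0.8761] [0.3988 0.1452 0.4366] 0.005719118099218786 3.844720870256424 30.6333 [ 0.2995 -0.9541  0.0021]
```

```bash
python3 -m creep '[[-1,-0.5,0,0,0,0,0],[-1,-1,0,0,0,0,0],[-1,-1,0,0,0,0,0]]' | grep gripper_force; python3 f.py 4; python3 -m creep '[[-1,-0.5,0,0,0,0,0],[-1,-1,0,0,0,0,0],[-1,-1,0,0,0,0,0]]'| grep gripper_force; python3 f.py 4
```

```text
gripper_force: 4.2
tcp nest mm [-68.9538   0.6721] 0.22191767627437256
F nest [-8.1129 -1.4856 -0.3637] [0.4129 0.3112 0.5649] 0.0065509291469013605 4.15649838745594 31.0833 [ 0.2994 -0.9541  0.0023]
gripper_force: 4.6
tcp nest mm [-68.1292   0.6561] 0.22195015202288174
F nest [-9.0316 -1.1861 -0.3252] [0.3292 0.0997 0.2366] 0.00756680063526797 4.553288072347641 31.5333 [ 0.2994 -0.9541  0.0025]
```

```bash
python3 -m creep '[[-1,-0.5,0,0,0,0,0],[-1,-1,0,0,0,0,0],[-1,-1.5,0,0,0,0,0],[-1,-1.5,0,0,0,0,0]]' | grep gripper_force; python3 f.py 4
```

```text
gripper_force: 5.2
tcp nest mm [-66.8646   0.6694] 0.2219404875162291
F nest [-10.432   -1.5981  -0.0918] [0.2952 0.3932 0.3323] -0.00013903984208544568 5.13612762093544 32.0667 [ 0.2994 -0.9541  0.0029]
```

```bash
python3 -m creep '[[-1,2,0,0,0,0,0],[-1,6,0,0,0,0,0],[-1,14,0,0,0,0,0],[-1,14,0,-30,0,0,0],[-1,14,0,-70,0,0,0],[-1,14,0,-100,0,0,0],[-1,14,0,-100,0,0,0],[-1,14,0,-100,0,0,0]]'
python3 - <<'E'
from h import *
for n in ['scene','wrist']:
    p,d=vision.capture(n)
    save('f_'+n,cv2.resize(p[185:260,240:320],(800,750),interpolation=2)[:600] if n=='scene' else p)
E
```

```text
time_s: 32.73
tcp_pos: [0.576, 0.0921, 0.3238]
ee_rot: [[0.299, -0.954, 0.005], [-0.954, -0.299, 0.002], [-0.001, -0.005, -1.0]]
wrist_force: [-0.8, 0.2, -0.2]
gripper_width: 0.002
gripper_force: 0.0
```

View pics/f_scene.png

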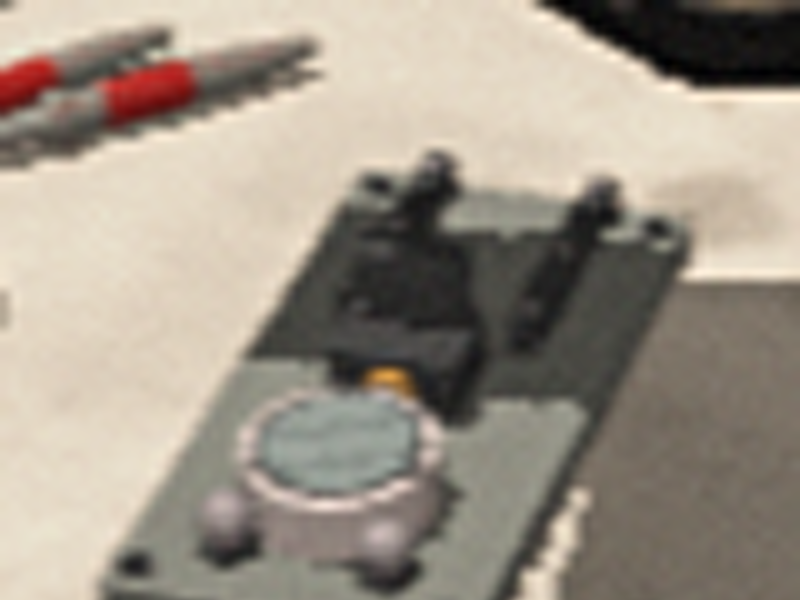

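The cell at (340,450) bears on both pins, at (225,520) and (385,545). The plunger presses it from behind at (385,385), and the gripper is clear.

```bash
python3 -c "
from station import r
print(r.finish_job())"
```

```text
the job is handed in; nothing more can be done
None
```

The mirror cell sits face up against both pins, and I've handed the job in at about 33 s of robot time. It was pressed there at about 5 N for over a second before the jaw moved; the jaw's plunger now holds it, compressed about 2.6 mm (about 3 N), with the robot clear.

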